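Lift the sample bottle out of the chamber through its port

TASK

Reach down through the round port of the sample chamber, lift the bottle off the pedestal inside, bring it out through the port and stand it upright in the shallow tray on the bench. Set it down gently and let go; leave the second bottle like it, which stands on the bench, where it is.

Things in the scene. Friction and masses are not known exactly. Their poses are not given: they have to be found in the camera images.
- chamber_port (a point): Centre of the open round port in the top of the sample chamber, level with its upper edge, 160 mm above the bench. The chamber is a fixed upright drum 190 mm across, clear wall, metal base and top. The port is 140 mm across and 12 mm thick. Below it stands a pedestal 76 mm across, its top 130 mm below this point; two small vials stand beside it on the chamber floor. z is up.
- sample_mid (a point): Mid-height centre of the brown bottle upright on the chamber's pedestal, within 15 mm of the port's centre line; 120 mm tall, 175 to 350 g. Body 60 mm across, up to a flat shoulder 25 mm above this point; then a black cap 39 mm across, its top 59 mm above this point. Grip the cap, fingertips above the shoulder; fingers 60 mm apart pass the port easily. z is its upright axis.
- tray: Shallow loose pale tray on the bench, to the right: 100 mm (its x) by 150 mm (its y), 22 mm tall, walls and floor 2 mm thick; origin at the centre of its underside. Between it and the chamber, a tall white box stands at the back of the bench (nearest corner about x = 0.58 m): carry across in front of it, x below 0.48 m.
- spare_mid (a point): Mid-height centre of a second, identical brown bottle that stands on the bench between chamber and tray, to be left alone. A clear bottle, 56 mm across and 106 mm tall, stands 50 to 200 mm to its left or right.

How it is judged:
By the outcome, as a careful person would: the job done as asked, in the order asked, and still so for the second after the job is handed in, with the robot touching nothing.
It also fails if it takes over 43 s, if anything falls off the work surface, if the arm or the gripper's body presses on something with over 40 N, if the wrist force passes 120 N, or if a joint passes its speed limit or range.

ROBOT

A 6-joint arm with a two-finger parallel gripper is mounted at the origin on a cart in front of the work surface, level with it; the furniture and walls round the work are solid. World frame = base frame: x ahead of the robot, y to its left, z up, the work surface at z = 0. Lengths are in m, angles in rad, forces in N, time in s.
With the tool pointing down it reaches from about 0.275 to 0.725 m from the base axis. Payload 5.6 kg.
Tool frame: the origin (TCP) lies between the finger pads; the fingertips stand 11 mm ahead of it and the grasp point (between the pads) lies 8 mm behind it; z points along the fingers, y is the line along which they close (so a half turn about z gives the same grasp; the last joint's range is limited). The gripper opens to 85 mm and grips with 20 to 120 N. Pads are 22 mm wide; open, the fingers measure 114 mm over their backs; the gripper's body (76 mm by 85 mm) begins 54 mm behind the grasp point. The pads swing forward as they close: fully open they stand 13 mm farther back than shut.
Start: joints at [1.411, 0.255, 0.108, 0, -1.424, -0.285], TCP at [0.237, 0.496, 0.242] pointing down, gripper open.
Joint ranges: [-2.95, 2.95], [-1.21, 1.97], [-1.09, 1.5], [-2.87, 1.71], [-2.94, -0.07], [-3.05, 3.05]. Speed limits (rad/s): [2.57, 2.57, 3.14, 3.14, 3.14, 3.14].

INTERFACE

Orientations are given as a rotation vector (axis times angle).
In Python, from bench import ctrl gives the robot as it stands. The module is installed in compiled form; this text tells all that it offers.
- The arm moves only by the shell command python3 -m inch 'ROWS'. ROWS is JSON, a list of rows, each a list of 3 entries, a list of its own where there are three numbers: the finger opening in mm, from 0 to 85.4, then the shift along the tool's x, y, z in mm, then the turn, a rotation vector about the tool's x, y, z in rad. A call has 1 to 10 rows; each row is the pose to reach, as a shift and turn from the pose commanded when the call began, along the tool's axes at that moment; what a row does not reach only later rows make up. A row lasts 1/12 s, in which the tool goes at most 41.7 mm and 7.16 degrees, less where a joint would pass 70% of its speed; a pose out of reach is approached as far as the arm can. A call with a gripper value outside its range is refused whole. The fingers move at their own pace and stop on an object; the grip force is fixed at half the most. Time passes only in rows, so rows that repeat a pose let the fingers close. It gives the time, the measured TCP pose, the force, the opening and the grip force at its end, in the units of the state.
- ctrl.state(): the state, without advancing time (a new reading comes with each control period).
- ctrl.grab_frame(name): name is "scene" or "top" or "wrist"; returns the picture (480x640x3 uint8, red, green, blue); there is no depth.
- ctrl.calibration(name): a dict with "fx", "fy", "cx", "cy" (pixels), "T" (4x4, takes a point from camera to world coordinates); the wrist camera has in their place "T_tool_cam" (4x4, takes a point from camera to tool coordinates, whose origin is the TCP and whose axes are the flange's). Camera axes: x right, y down, z forward; pixel columns grow to the right and rows downward; lengths in m; the calibration is good to about 2 mm. A picture is of the moment at which its call begins: read the wrist's pose just before it. calibration takes no time and is no camera call.
- ctrl.job_done(): hands the job in; it is judged then, once.
The state is a dict: "t": time; "qpos": joint angles; "qvel": joint speeds; "tau": joint torques, N m; "ee_pos": TCP position; "eef_rot": TCP orientation; "force": force on the tool from outside, world axes, zero at the start; "ft_torque": the same for the moment, N m; "opening": opening from 0.0 (shut) to 1.0 (fully open); "gripper_force": force on a finger pad.
Only numpy, scipy, OpenCV 4.12 (cv2) and the standard library are available. Lean on these libraries where they do the work, as an engineer would, in place of code of your own. Each camera call takes 0.05 s, during which the arm holds its last target. There are 200 camera calls.

## Working session

There is one attempt and no reset: what is moved stays moved. The work goes in short steps, Python scripts to look and compute and a shell command to move; the robot and the scene stay as the last step left them, time stands still between calls to the robot, and variables do not carry over. Pictures are saved under pics/ and viewed, at most 10 in all, crops included, and the job is handed in when it is done.

```bash
mkdir -p pics; python3 - <<'E'
from bench import ctrl
import cv2,numpy as np
s=ctrl.state();print(s)
for n in("scene","top"):
    c=ctrl.calibration(n);print(n,c["fx"],c["fy"],c["cx"],c["cy"],np.round(c["T"],4).tolist())
    cv2.imwrite(f"pics/{n}0.png",ctrl.grab_frame(n)[:,:,::-1])
E
```

```text
{'t': 0.0, 'qpos': array([ 1.41058794e+00,  2.55762651e-01,  1.07009219e-01, -5.22288067e-04,
       -1.42392701e+00, -2.84609361e-01]), 'qvel': array([-8.79615425e-04, -1.15932676e-03,  3.94696058e-05, -8.77818503e-04,
        5.96786222e-04, -1.11669458e-03]), 'tau': array([-1.05548526e-03, -3.86630309e+01,  2.37933129e+01,  5.36492899e+00,
       -6.33033109e-03, -1.67554981e-05]), 'ee_pos': array([0.23638117, 0.49607299, 0.24138214]), 'eef_rot': array([ 3.06231970e+00, -6.92667770e-01, -6.25545079e-04]), 'force': array([0.01787602, 0.21097953, 0.20351696]), 'ft_torque': array([-0.00538457, -0.04696186, -0.02758893]), 'gripper_force': 0.0, 'opening': 1.0020902019357807}
scene 446.08282108270316 446.08282108270316 315.6106793109663 233.0757086360953 [[0.6759, -0.4577, 0.5777, -0.1044], [-0.7367, -0.4423, 0.5115, -0.6325], [0.0214, -0.7713, -0.6361, 0.8125], [0.0, 0.0, 0.0, 1.0]]
top 574.1989540891016 574.1989540891016 317.0927232645923 231.03456387470192 [[-0.0207, -0.9859, 0.1661, 0.3377], [-0.9998, 0.0207, -0.0019, -0.0616], [-0.0016, -0.1661, -0.9861, 1.2765], [0.0, 0.0, 0.0, 1.0]]
```

View pics/scene0.png

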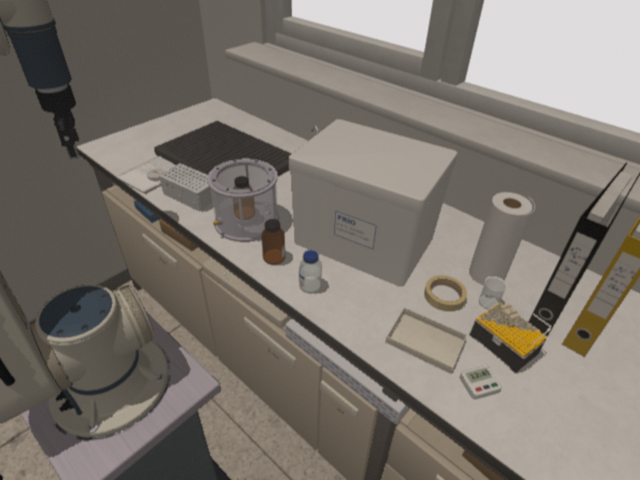

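View pics/top0.png

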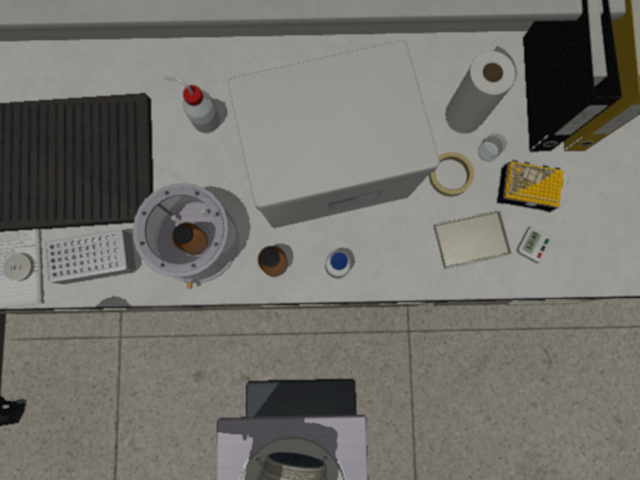

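The scene view shows the chamber near (245,200), the spare bottle at (273,242), the clear bottle at (310,272) and the tray at (427,338). In the top view the drum is near (182,232), the sample cap (183,233), the spare cap (267,256) and the tray (472,239). I'll enlarge these.

```bash
python3 - <<'E'
import cv2,numpy as np
t=cv2.imread("pics/top0.png");s=cv2.imread("pics/scene0.png")
a=cv2.resize(t[175:300,120:300],None,fx=4.4,fy=4.4,interpolation=cv2.INTER_CUBIC)
cv2.imwrite("pics/c1.png",a)
b=np.hstack([cv2.resize(t[200:280,420:520],None,fx=4,fy=4,interpolation=cv2.INTER_CUBIC),cv2.resize(s[155:235,205:305],None,fx=4,fy=4,interpolation=cv2.INTER_CUBIC)])
cv2.imwrite("pics/c2.png",b)
E
```

```text
(no output)
```

View pics/c1.png

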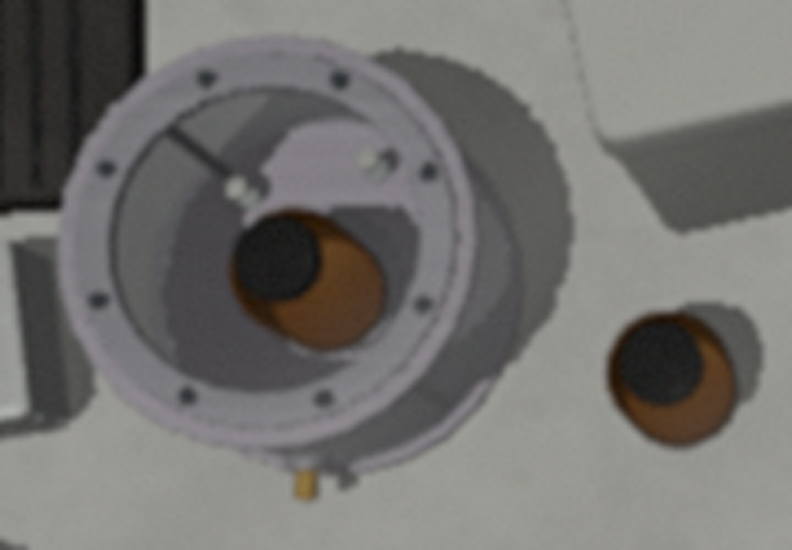

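View pics/c2.png

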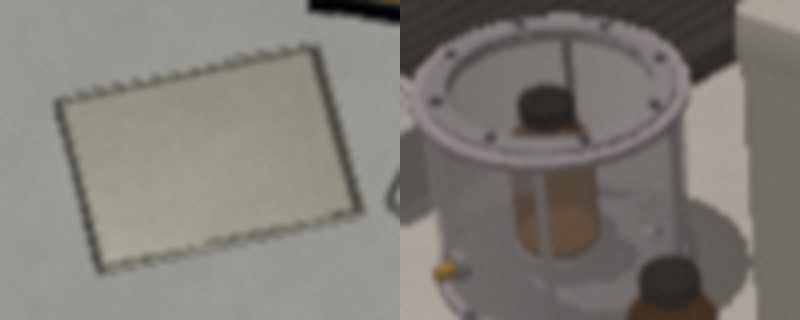

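The top crop shows sample cap centre at (277,258), the ring's 8 bolt holes centred about (264,237), and the spare cap at (657,362). The second crop shows the tray rim corners (57,101), (316,45), (362,212), (100,271). On its scene side the sample cap top is at (546,97).

```bash
cat > h.py <<'E'
from bench import ctrl
import numpy as np
from scipy.spatial.transform import Rotation as R
def hit(n,u,v,z):
    c=ctrl.calibration(n);T=np.array(c["T"]);d=T[:3,:3]@[(u-c["cx"])/c["fx"],(v-c["cy"])/c["fy"],1]
    return T[:3,3]+d*(z-T[2,3])/d[2]
def shift(p,yaw=None):
    "mm in tool axes from the present pose to TCP target p (world)"
    s=ctrl.state();r=R.from_rotvec(s["eef_rot"])
    return np.round(r.inv().apply(np.array(p)-s["ee_pos"])*1000,1)
E
python3 - <<'E'
from h import *
np.set_printoptions(precision=4,suppress=True)
k=4.4
f=lambda u,v:((u+.5)/k-.5+120,(v+.5)/k-.5+175)
print("cap top",hit("top",*f(277,258),.149),"scene",hit("scene",241.3,179,.149))
print("port holes",hit("top",*f(264.3,236.6),.16),"ring",hit("top",*f(267,241.5),.16))
print("ring width",np.linalg.norm(hit("top",*f(60,241),.16)-hit("top",*f(474,241),.16)))
print("spare",hit("top",*f(657,362),.119),"clear",hit("top",339,262,.106),hit("scene",311,258,.106))
C=[hit("top",(u+.5)/4-.5+420,(v+.5)/4-.5+200,.022) for u,v in((57,101),(316,45),(362,212),(100,271))]
C=np.array(C);print(C,C.mean(0),np.linalg.norm(C-np.roll(C,-1,0),axis=1))
e=C[0]-C[1];print("tray y dir deg",np.degrees(np.arctan2(e[1],e[0])))
s=ctrl.state();print(R.from_rotvec(s["eef_rot"]).as_matrix())
E
```

```text
cap top [0.5288 0.204  0.149 ] scene [0.5281 0.2031 0.149 ]
port holes [0.5368 0.2073 0.16  ] ring [0.5345 0.2061 0.16  ]
ring width 0.18575993946790537
spare [0.4815 0.035  0.119 ] clear [ 0.4696 -0.1074  0.106 ] [ 0.4625 -0.1184  0.106 ]
[[ 0.5574 -0.3234  0.022 ]
 [ 0.586  -0.4693  0.022 ]
 [ 0.4919 -0.4877  0.022 ]
 [ 0.4624 -0.3418  0.022 ]] [ 0.5244 -0.4055  0.022 ] [0.1487 0.0959 0.1489 0.0968]
tray y dir deg 101.0998443439584
[[ 0.9027 -0.4303 -0.0006]
 [-0.4303 -0.9027 -0.0016]
 [ 0.0001  0.0017 -1.    ]]
```

```bash
python3 - <<'E'
from h import *
print(shift([.5285,.2035,.25]))
E
```

```text
[389.6 138.5  -8.2]
```

```bash
python3 -m inch '[[62,[35,12,-8],[0,0,0]],[62,[74,26,-8],[0,0,0]],[62,[113,40,-8],[0,0,0]],[62,[152,54,-8],[0,0,0]],[62,[191,68,-8],[0,0,0]],[62,[230,82,-8],[0,0,0]],[62,[269,96,-8],[0,0,0]],[62,[308,110,-8],[0,0,0]],[62,[347,123,-8],[0,0,0]],[62,[370,131,-8],[0,0,0]]]'
python3 -m inch '[[62,[15,5,0],[0,0,0]],[62,[19,7,0],[0,0,0]],[62,[19,7,0],[0,0,0]],[62,[19,7,0],[0,0,0]]]'
python3 - <<'E'
from h import *
import cv2
s=ctrl.state();im=ctrl.grab_frame("wrist");c=ctrl.calibration("wrist");cv2.imwrite("pics/w1.png",im[:,:,::-1])
print(shift([.5285,.2035,.13]))
T=np.array(c["T_tool_cam"]);r=R.from_rotvec(s["eef_rot"])
for n,p in(("cap",[.5285,.2035,.149]),("port",[.536,.2065,.16])):
    q=T[:3,:3].T@(r.inv().apply(np.array(p)-s["ee_pos"])-T[:3,3]);print(n,c["cx"]+c["fx"]*q[0]/q[2],c["cy"]+c["fy"]*q[1]/q[2],c["fx"]/q[2])
print(np.round(T,3),s["qpos"])
E
```

```text
t: 0.93
ee_pos: [0.5161, 0.216, 0.2497]
eef_rot: [3.062, -0.696, -0.001]
force: [-0.2, 1.2, 0.6]
opening: 0.728
gripper_force: 0.0
t: 1.27
ee_pos: [0.528, 0.2048, 0.2499]
eef_rot: [3.064, -0.693, -0.001]
force: [-0.1, 1.5, 0.7]
opening: 0.723
gripper_force: 0.0
[  1.4   1.2 120.1]
cap 320.01485984829463 246.70189976922813 1638.0164676807756
port 309.8530199947281 243.76536322799137 1723.5862992156042
[[-0.    -0.953 -0.304  0.079]
 [ 1.    -0.     0.     0.   ]
 [-0.001 -0.304  0.953 -0.131]
 [ 0.     0.     0.     1.   ]] [ 6.45929419e-01  2.86276021e-01  1.69751710e-01 -4.38644264e-04
 -1.45487333e+00  4.80004182e-01]
```

View pics/w1.png

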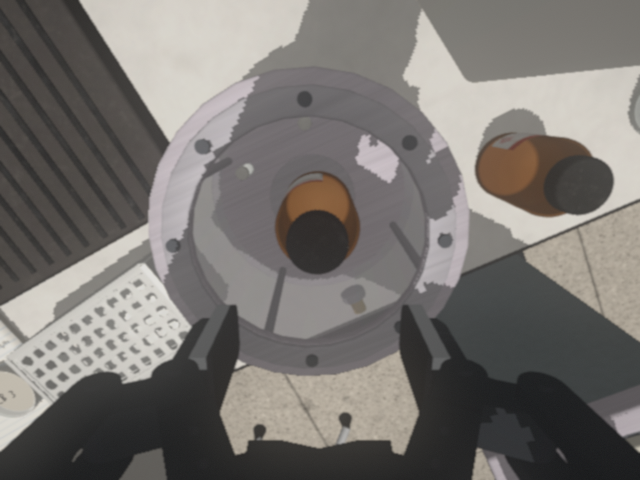

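Cap is seen at (317,242), with (320,247) predicted, so the estimate is 2–3 mm off. The port matches. I'll correct slightly and descend.

```bash
python3 -m inch '[[62,[3,0,5],[0,0,0]],[62,[3,0,20],[0,0,0]],[62,[3,0,40],[0,0,0]],[62,[3,0,60],[0,0,0]],[62,[3,0,78],[0,0,0]],[62,[3,0,92],[0,0,0]],[62,[3,0,104],[0,0,0]],[62,[3,0,112],[0,0,0]],[62,[3,0,118],[0,0,0]],[62,[3,0,119],[0,0,0]]]'
python3 -m inch '[[55,[0,0,0],[0,0,0]],[48,[0,0,0],[0,0,0]],[44,[0,0,0],[0,0,0]]]'
python3 - <<'E'
from h import *
import cv2
s=ctrl.state();im=ctrl.grab_frame("wrist");cv2.imwrite("pics/w2.png",im[:,:,::-1]);print(s["ee_pos"])
E
```

```text
t: 2.15
ee_pos: [0.5304, 0.2034, 0.1303]
eef_rot: [3.064, -0.692, -0.002]
force: [0.6, 0.5, 0.7]
opening: 0.724
gripper_force: 0.0
t: 2.4
ee_pos: [0.5315, 0.2036, 0.1321]
eef_rot: [-3.063, 0.692, -0.002]
force: [0.5, -1.2, 0.7]
opening: 0.517
gripper_force: 0.0
[0.53153303 0.20355259 0.13212481]
```

View pics/w2.png

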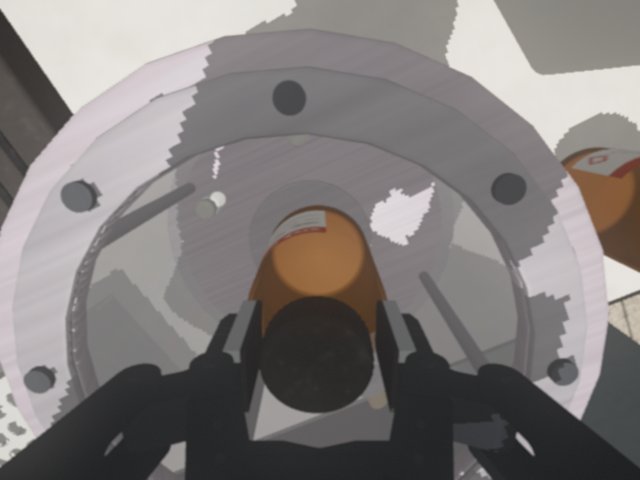

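The cap is centred between the pads at (317,353), with the pads at columns 255 and 385. Closing, then a small lift.

```bash
python3 -m inch '[[36,[0,0,0],[0,0,0]],[32,[0,0,0],[0,0,0]],[30,[0,0,0],[0,0,0]],[30,[0,0,0],[0,0,0]],[30,[0,0,0],[0,0,0]],[30,[0,0,0],[0,0,0]]]'
python3 -m inch '[[30,[0,0,-3],[0,0,0]],[30,[0,0,-8],[0,0,0]],[30,[0,0,-16],[0,0,0]],[30,[0,0,-24],[0,0,0]],[30,[0,0,-26],[0,0,0]],[30,[0,0,-26],[0,0,0]]]'
```

```text
t: 2.95
ee_pos: [0.5317, 0.2036, 0.1322]
eef_rot: [-3.063, 0.692, -0.003]
force: [-0.5, 1.2, 6.2]
opening: 0.44
gripper_force: 60.1
t: 3.45
ee_pos: [0.5316, 0.2035, 0.1583]
eef_rot: [-3.063, 0.693, -0.002]
force: [-0.4, 0.1, -3.7]
opening: 0.436
gripper_force: 60.5
```

```bash
python3 -m inch '[[30,[0,0,-6],[0,0,0]],[30,[0,0,-18],[0,0,0]],[30,[0,0,-34],[0,0,0]],[30,[0,0,-52],[0,0,0]],[30,[0,0,-72],[0,0,0]],[30,[0,0,-92],[0,0,0]],[30,[0,0,-112],[0,0,0]],[30,[0,0,-125],[0,0,0]],[30,[0,0,-133],[0,0,0]],[30,[0,0,-135],[0,0,0]]]'
python3 - <<'E'
from h import *
for p in([.43,.15,.293],[.43,-.3,.293],[.4,-.36,.293],[.524,-.405,.293]):print(shift(p))
E
```

```text
t: 4.28
ee_pos: [0.5315, 0.2034, 0.2937]
eef_rot: [-3.063, 0.693, -0.002]
force: [0.4, -0.8, -2.2]
opening: 0.442
gripper_force: 60.6
[-68.6  91.9   0.5]
[ 1.250e+02  4.981e+02 -1.000e-01]
[ 1.238e+02  5.651e+02 -2.000e-01]
[255.1 552.4   0. ]
```

```bash
python3 -m inch '[[30,[-6,8,0],[0,0,0]],[30,[-20,27,0],[0,0,0]],[30,[-36,49,0],[0,0,0]],[30,[-52,70,0],[0,0,0]],[30,[-64,88,0],[0,0,0]],[30,[-62,106,0],[0,0,0]],[30,[-52,130,0],[0,0,0]],[30,[-42,153,0],[0,0,0]],[30,[-31,178,0],[0,0,0]],[30,[-20,203,0],[0,0,0]]]'
python3 -m inch '[[30,[11,23,0],[0,0,0]],[30,[22,46,0],[0,0,0]],[30,[33,69,0],[0,0,0]],[30,[44,92,0],[0,0,0]],[30,[55,115,0],[0,0,0]],[30,[66,138,0],[0,0,0]],[30,[77,161,0],[0,0,0]],[30,[88,184,0],[0,0,0]],[30,[99,207,0],[0,0,0]],[30,[110,230,0],[0,0,0]]]'
python3 - <<'E'
from h import *
for p in([.43,-.3,.293],[.43,-.36,.293],[.524,-.405,.293]):print(shift(p))
E
```

```text
t: 5.12
ee_pos: [0.4251, 0.0272, 0.2916]
eef_rot: [3.064, -0.692, -0.002]
force: [0.8, 0.1, -3.1]
opening: 0.443
gripper_force: 60.8
t: 5.95
ee_pos: [0.4255, -0.2279, 0.2914]
eef_rot: [-3.064, 0.693, 0.002]
force: [1.4, 0.2, -3.3]
opening: 0.442
gripper_force: 60.8
[35.1 63.1 -1.7]
[ 61.  117.3  -1.7]
[165.2 117.5  -1.9]
```

```bash
python3 -m inch '[[30,[10,20,0],[0,0,0]],[30,[21,42,0],[0,0,0]],[30,[33,63,0],[0,0,0]],[30,[48,82,0],[0,0,0]],[30,[66,98,0],[0,0,0]],[30,[88,108,0],[0,0,0]],[30,[112,114,0],[0,0,0]],[30,[136,116,0],[0,0,0]],[30,[154,117,0],[0,0,0]],[30,[163,117,0],[0,0,0]]]'
python3 -m inch '[[30,[1,0,0],[0,0,0]],[30,[1,0,0],[0,0,0]],[30,[1,0,0],[0,0,0]]]'
python3 - <<'E'
from h import *
import cv2
s=ctrl.state();a=ctrl.grab_frame("top");b=ctrl.grab_frame("scene")
cv2.imwrite("pics/t2.png",np.hstack([cv2.resize(a[170:310,400:540],(400,400),interpolation=2),cv2.resize(b[200:390,360:550],(400,400),interpolation=2)])[:,:,::-1])
print(s["ee_pos"],s["eef_rot"],s["qpos"],shift([.524,-.405,.105]))
print(R.from_rotvec(s["eef_rot"]).as_matrix()[:,2])
E
```

```text
t: 6.78
ee_pos: [0.5238, -0.4034, 0.2892]
eef_rot: [-3.063, 0.694, 0.006]
force: [-0.3, 0.7, -3.4]
opening: 0.436
gripper_force: 60.9
t: 7.03
ee_pos: [0.5232, -0.4026, 0.2918]
eef_rot: [-3.064, 0.693, 0.002]
force: [-0.3, 0.2, -2.7]
opening: 0.444
gripper_force: 60.9
[ 0.52315811 -0.40260406  0.29179722] [-3.06396131e+00  6.93266195e-01  1.70091729e-03] [-4.19808709e-01  4.85239900e-01  5.70421067e-01  3.68835628e-05
 -1.65707447e+00  1.54557250e+00] [  1.9   2.  187.7]
[-1.01669981e-03  4.13556391e-04 -9.99999398e-01]
```

View pics/t2.png

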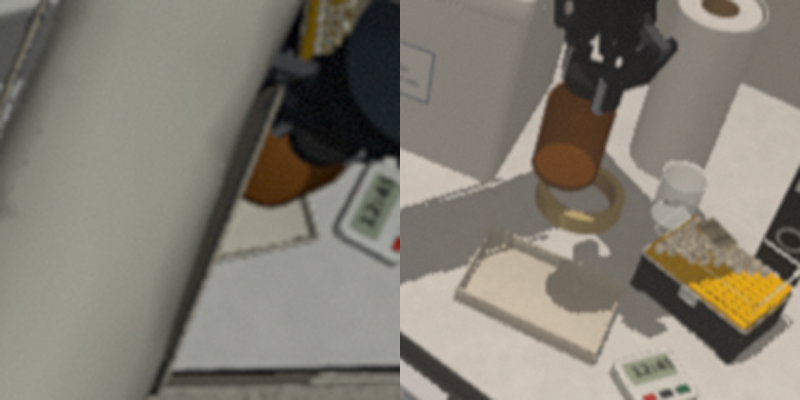

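The bottle hangs upright (parallel to the paper roll in the scene view) above the tray. I'll lower it now.

```bash
python3 -m inch '[[30,[1,1,8],[0,0,0]],[30,[2,2,26],[0,0,0]],[30,[2,2,48],[0,0,0]],[30,[2,2,72],[0,0,0]],[30,[2,2,96],[0,0,0]],[30,[2,2,120],[0,0,0]],[30,[2,2,142],[0,0,0]],[30,[2,2,160],[0,0,0]],[30,[2,2,171],[0,0,0]],[30,[2,2,177],[0,0,0]]]'
python3 -m inch '[[30,[0,0,1],[0,0,0]],[30,[0,0,2],[0,0,0]],[30,[0,0,3],[0,0,0]],[30,[0,0,3],[0,0,0]],[30,[0,0,3],[0,0,0]]]'
```

```text
t: 7.97
ee_pos: [0.5236, -0.4046, 0.1134]
eef_rot: [-3.063, 0.693, 0.004]
force: [-0.1, 0.6, -2.7]
opening: 0.444
gripper_force: 60.9
t: 8.38
ee_pos: [0.5251, -0.4054, 0.1132]
eef_rot: [3.064, -0.693, 0.002]
force: [-0.3, -0.3, -3.8]
opening: 0.436
gripper_force: 60.9
```

```bash
python3 -m inch '[[30,[0,0,1],[0,0,0]],[30,[0,0,2],[0,0,0]],[30,[0,0,3],[0,0,0]],[30,[0,0,4],[0,0,0]],[30,[0,0,5],[0,0,0]],[30,[0,0,6],[0,0,0]],[30,[0,0,6],[0,0,0]],[30,[0,0,6],[0,0,0]]]'
python3 -m inch '[[30,[0,0,0.5],[0,0,0]],[30,[0,0,1],[0,0,0]],[30,[0,0,1.5],[0,0,0]],[30,[0,0,1.5],[0,0,0]],[30,[0,0,1.5],[0,0,0]]]'
```

```text
t: 9.05
ee_pos: [0.5246, -0.4052, 0.1062]
eef_rot: [-3.064, 0.693, 0.0]
force: [-0.1, 0.7, -3.3]
opening: 0.441
gripper_force: 60.9
t: 9.47
ee_pos: [0.5246, -0.4052, 0.1048]
eef_rot: [3.064, -0.693, -0.0]
force: [0.1, -0.6, -3.4]
opening: 0.441
gripper_force: 60.9
```

```bash
python3 -m inch '[[30,[0,0,0.5],[0,0,0]],[30,[0,0,1],[0,0,0]],[30,[0,0,1],[0,0,0]],[30,[0,0,1],[0,0,0]]]'
```

```text
t: 9.8
ee_pos: [0.5249, -0.4053, 0.1043]
eef_rot: [3.064, -0.693, 0.001]
force: [0.2, 0.5, -0.1]
opening: 0.437
gripper_force: 61.3
```

```bash
python3 -m inch '[[30,[0,0,0.5],[0,0,0]],[30,[0,0,0.5],[0,0,0]],[30,[0,0,0.5],[0,0,0]]]'
python3 -m inch '[[40,[0,0,0],[0,0,0]],[44,[0,0,0],[0,0,0]],[48,[0,0,0],[0,0,0]],[54,[0,0,0],[0,0,0]],[60,[0,0,0],[0,0,0]],[66,[0,0,0],[0,0,0]],[66,[0,0,0],[0,0,0]],[66,[0,0,0],[0,0,0]]]'
python3 -m inch '[[66,[0,0,-3],[0,0,0]],[66,[0,0,-10],[0,0,0]],[66,[0,0,-20],[0,0,0]],[66,[0,0,-35],[0,0,0]],[66,[0,0,-55],[0,0,0]],[66,[0,0,-78],[0,0,0]],[66,[0,0,-100],[0,0,0]],[66,[0,0,-120],[0,0,0]],[66,[0,0,-130],[0,0,0]],[66,[0,0,-130],[0,0,0]]]'
python3 - <<'E'
from h import *
import cv2
a=ctrl.grab_frame("wrist");b=ctrl.grab_frame("scene")
cv2.imwrite("pics/end.png",np.hstack([cv2.resize(a,(400,300)),cv2.resize(b[180:390,270:550],(400,300),interpolation=2)])[:,:,::-1])
E
```

```text
t: 10.05
ee_pos: [0.525, -0.4054, 0.1043]
eef_rot: [3.064, -0.692, 0.002]
force: [0.1, 2.3, 5.2]
opening: 0.444
gripper_force: 61.5
t: 10.72
ee_pos: [0.5247, -0.4052, 0.1033]
eef_rot: [3.064, -0.693, 0.0]
force: [-0.2, 0.1, -0.2]
opening: 0.772
gripper_force: 0.0
t: 11.55
ee_pos: [0.5256, -0.406, 0.2373]
eef_rot: [3.062, -0.692, 0.01]
force: [0.6, 0.2, 0.4]
opening: 0.776
gripper_force: 0.0
```

View pics/end.png

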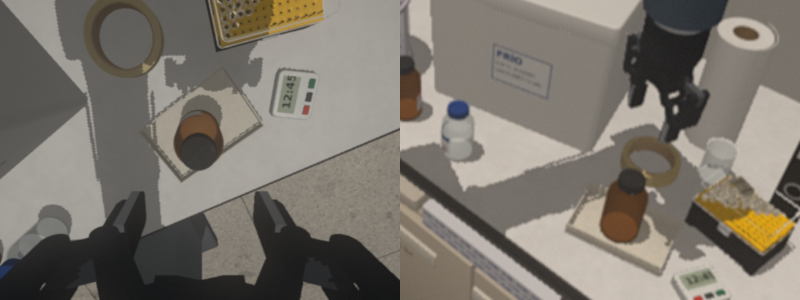

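The bottle stands upright in the middle of the tray, with its cap at (200,152) in the wrist view and (632,180) in the scene view. The gripper is clear, so I'm handing in.

```bash
python3 -m inch '[[66,[0,0,0],[0,0,0]],[66,[0,0,0],[0,0,0]],[66,[0,0,0],[0,0,0]]]'; python3 -c "
from bench import ctrl
print(ctrl.job_done())"
```

```text
t: 11.9
ee_pos: [0.5243, -0.405, 0.232]
eef_rot: [-3.064, 0.693, 0.004]
force: [-0.5, 0.6, -0.0]
opening: 0.774
gripper_force: 0.0
the job is handed in; nothing more can be done
None
```

The brown bottle is out of the chamber and standing upright in the middle of the tray, released with the gripper clear; the spare bottle was left alone, and I handed the job in at about 12 s (no verdict was returned).

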